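# Feed bamboo rings single file through the gate

## Robot

A 6-joint arm with a two-finger parallel gripper is mounted at the origin on the work surface. World frame = base frame: x ahead of the robot, y to its left, z up, the work surface at z = 0. Lengths are in m, angles in rad, forces in N, time in s.
With the tool pointing down it reaches from about 0.275 to 0.775 m from the base axis. Payload 14.6 kg.
Tool frame: the origin (TCP) lies at the very end of the fingers, on their centre line; the grasp point (between the pads) lies 19 mm behind it; z points along the fingers, y is the direction in which the jaws open and shut (so a half turn about z gives the same grasp; the last joint's range is limited). The gripper opens to 85 mm and grips with 20 to 120 N. Pads are 22 mm wide; open, the fingers measure 114 mm over their backs; the gripper's body (76 mm by 85 mm) begins 54 mm behind the grasp point. The pads swing forward as they close: fully open they stand 13 mm farther back than shut.
Start: joints at [1.018, 0.263, -0.048, 1.259, 0, 1.415], TCP at [0.203, 0.484, 0.197] pointing down, gripper open.
Joint ranges: [-2.65, 2.65], [-0.89, 1.7], [-1.18, 1.37], [-2.13, 2.11], [-1.35, 1.29], [-3.14, 3.14]. Speed limits (rad/s): [1.89, 1.89, 2.57, 2.79, 3.14, 3.14].

## Interface

Orientations are given as a unit quaternion [w, x, y, z].
In Python, from plant import * gives the robot as it stands.
- The arm moves only by the tool step_arm, never from a script. Its argument "deltas" is a list of rows, each a list of 6 numbers: the shift along the tool's x, y, z in mm, then the turn, a rotation vector about the tool's x, y, z in rad. A call has 1 to 20 rows; each row shifts and turns the commanded pose from where the row before left it, along the tool's axes as they then stand; what a row does not reach is not made up. A row lasts 1/10 s, in which the tool goes at most 50 mm and 8.59 degrees, less where a joint would pass 70% of its speed; a pose out of reach is approached as far as the arm can. A call with a gripper value outside its range is refused whole. "claw" is the closure, from 0 (fully open) to 1 (shut), set as the call begins (left out, the last holds). The fingers move at their own pace and stop on an object; "grip_force" is the grip in N (left out, the last holds). Time passes only in rows, so rows that do not move let the fingers close. It gives the time, the measured TCP pose, the force and the opening at its end, in the units of the state.
- state(): the state, without advancing time (a new reading comes with each control period).
- get_image(name): name is "side" or "top" or "wrist"; returns the picture (420x560x3 uint8, red, green, blue); there is no depth.
- calibration(name): a dict with "vfov" (degrees; the focal length in pixels is half the picture's height over the tangent of half this angle, whatever the lens; pixels are square), "cx", "cy" (the principal point, pixels), "cam_to_world" (4x4, takes a point from camera to world coordinates). Camera axes: x right, y down, z forward; pixel columns grow to the right and rows downward; lengths in m; the calibration is good to about 2 mm. A picture is of the moment at which its call begins: read the wrist's pose just before it. calibration takes no time and is no camera call; for the wrist camera it gives the pose at the moment of the call.
- hand_in(): hands the job in, once; it reports no verdict.
The state is a dict: "t": time; "joints": joint angles; "joint_vel": joint speeds; "tau": joint torques, N m; "tool_pos": TCP position; "orientation": TCP orientation; "wrist_force": force on the tool from outside, world axes, zero at the start; "moment": the same for the moment, N m; "grip_width": finger opening in m.
Only numpy, scipy, OpenCV 4.12 (cv2) and the standard library are available. Lean on these libraries where they do the work, as an engineer would, in place of code of your own. Each camera call takes 0.05 s, during which the arm holds its last target.

## Task

With your fingertips, push the three small bamboo rings along the bench one at a time through the narrow gate into the slot, until all three lie wholly inside it, flat and in single file; start on the next ring only when the one before is in. Just slide them gently: do not lift, tip, squeeze or jam them, and leave the wide ring and everything else on the bench where it is.

Things in the scene. Friction and masses are not known exactly. Their poses are not given: they have to be found in the camera images.
- ring_a: A ring sawn from bamboo culm, lying flat on the bench: 40 mm outer diameter, 28 mm hole, 16 mm high, about 15 g, straw-coloured. Origin: centre of its underside, z up its axis. All three such rings are alike.
- ring_b: Another ring sawn from bamboo culm, lying flat on the bench: 40 mm outer diameter, 28 mm hole, 16 mm high, about 15 g, straw-coloured. Origin: centre of its underside, z up its axis. All three such rings are alike.
- ring_c: The third ring sawn from bamboo culm, lying flat on the bench: 40 mm outer diameter, 28 mm hole, 16 mm high, about 15 g, straw-coloured. Origin: centre of its underside, z up its axis. All three such rings are alike.
- wide_ring: A larger bamboo ring of the same look, 58 mm outer diameter, 44 mm hole, 16 mm high: too wide for the gate, to be left where it lies. Origin: centre of its underside.
- gate (a point): Middle of the gate, on the bench between two upright steel pins (12 mm thick, 34 mm high) set in the fences where the slot begins. x is level and points through the gate into the slot along its centre line, z up. The passage is 48 mm wide. The small rings start before the funnel, 160 to 210 mm from here.
- mouth (a point): Middle of the funnel's wide end, on the bench, 70 mm before the gate. Two smooth waxed plywood fences (14 mm thick, 22 mm high, fixed) lead from here, 60 mm left and right of the centre line, to the gate, 24 mm left and right (inner faces). Axes as the gate's.
- slot_end (a point): Middle of the slot's end stop (inner face), on the bench, 152 mm beyond the gate. From gate to stop the slot is a straight lane 48 mm wide, floored by the bench, open on top, between fixed plywood fences 14 mm thick and 22 mm high. A ring in the lane is pushed on by the next. Axes as the gate's.
- stub: Upright piece of bamboo culm, about 50 mm in diameter and 58 mm high, beside the slot. Leave alone. Origin: centre of its underside.
- awl: Awl with a wooden handle, 150 mm long, lying beside the slot on the other side. Leave alone.
- mallet: Wooden-handled hammer, 240 mm long, lying to the right of the work. Leave alone.
- mug: White mug, 76 mm wide and 85 mm high, to the left of the work. Leave alone.
- glue: White glue bottle, 52 mm in diameter and 140 mm high, to the left of the work. Leave alone.

How it is judged:
On the way, in this order (a step that is already met when the one before it is completed fails the run):
1. one small ring is through the gate while the other two are still before it ((((x of ring_a in the frame of gate between 0.016 and 0.15 m and y of ring_a in the frame of gate between -0.015 and 0.015 m) and x of each of ring_b, ring_c in the frame of gate below -0.015 m) or (x of each of ring_a, ring_c in the frame of gate below -0.015 m and (x of ring_b in the frame of gate between 0.016 and 0.15 m and y of ring_b in the frame of gate between -0.015 and 0.015 m)) or (x of each of ring_a, ring_b in the frame of gate below -0.015 m and (x of ring_c in the frame of gate between 0.016 and 0.15 m and y of ring_c in the frame of gate between -0.015 and 0.015 m)))), for 0.2 s.
2. two small rings are through the gate while the third is still before it ((((x of ring_a in the frame of gate between 0.016 and 0.15 m and y of ring_a in the frame of gate between -0.015 and 0.015 m) and (x of ring_b in the frame of gate between 0.016 and 0.15 m and y of ring_b in the frame of gate between -0.015 and 0.015 m) and x of ring_c in the frame of gate below -0.015 m) or ((x of ring_a in the frame of gate between 0.016 and 0.15 m and y of ring_a in the frame of gate between -0.015 and 0.015 m) and x of ring_b in the frame of gate below -0.015 m and (x of ring_c in the frame of gate between 0.016 and 0.15 m and y of ring_c in the frame of gate between -0.015 and 0.015 m)) or (x of ring_a in the frame of gate below -0.015 m and (x of ring_b in the frame of gate between 0.016 and 0.15 m and y of ring_b in the frame of gate between -0.015 and 0.015 m) and (x of ring_c in the frame of gate between 0.016 and 0.15 m and y of ring_c in the frame of gate between -0.015 and 0.015 m)))), for 0.2 s.
At the end, for the whole second after the job is handed in: All three small rings lie flat on the bench and at rest in the slot, each centre at least 16 mm past the gate line (so wholly inside, to about 4 mm) and within 15 mm of the slot's centre line; the wide ring is within 25 mm and every other thing within 20 mm of where it started (x of ring_a in the frame of gate between 0.016 and 0.15 m and y of ring_a in the frame of gate between -0.015 and 0.015 m and x of ring_b in the frame of gate between 0.016 and 0.15 m and y of ring_b in the frame of gate between -0.015 and 0.015 m and x of ring_c in the frame of gate between 0.016 and 0.15 m and y of ring_c in the frame of gate between -0.015 and 0.015 m and angle between each of ring_a, ring_b, ring_c's own z axis and vertical below 0.15 rad and height (world z) of each of ring_a, ring_b, ring_c below 0.006 m and linear speed of each of ring_a, ring_b, ring_c below 0.02 m/s and distance of wide_ring from where it was at the start of the episode below 0.025 m and distance of each of stub, awl, mallet, mug, glue from where it was at the start of the episode below 0.02 m); the robot touches nothing.
It fails at once if a small ring was lifted off the bench (more than 12 mm) or tipped up (more than 0.5 rad) (height (world z) of any of ring_a, ring_b, ring_c above 0.012 m or angle between any of ring_a, ring_b, ring_c's own z axis and vertical above 0.5 rad).
It fails at once if a small ring was squeezed or jammed hard by the fingers (over 18 N) (contact force between the fingers and ring_a above 18 N or contact force between the fingers and ring_b above 18 N or contact force between the fingers and ring_c above 18 N).
It fails at once if the next small ring was moved more than 30 mm while the one being pushed was not yet in ((distance of each of ring_a, ring_b from where it was at the start of the episode above 0.03 m and not (x of ring_a in the frame of gate between 0.016 and 0.15 m and y of ring_a in the frame of gate between -0.015 and 0.015 m) and not (x of ring_b in the frame of gate between 0.016 and 0.15 m and y of ring_b in the frame of gate between -0.015 and 0.015 m)) or (distance of each of ring_a, ring_c from where it was at the start of the episode above 0.03 m and not (x of ring_a in the frame of gate between 0.016 and 0.15 m and y of ring_a in the frame of gate between -0.015 and 0.015 m) and not (x of ring_c in the frame of gate between 0.016 and 0.15 m and y of ring_c in the frame of gate between -0.015 and 0.015 m)) or (distance of each of ring_b, ring_c from where it was at the start of the episode above 0.03 m and not (x of ring_b in the frame of gate between 0.016 and 0.15 m and y of ring_b in the frame of gate between -0.015 and 0.015 m) and not (x of ring_c in the frame of gate between 0.016 and 0.15 m and y of ring_c in the frame of gate between -0.015 and 0.015 m))).
It fails at once if the wide ring was pushed away (more than 25 mm) (distance of wide_ring from where it was at the start of the episode above 0.025 m).
It fails at once if a bystander was pushed away (more than 20 mm) (distance of any of stub, awl, mallet, mug, glue from where it was at the start of the episode above 0.02 m).
It also fails if it takes over 72 s, if anything falls off the work surface, if the arm or the gripper's body presses on something with over 40 N, if the wrist force passes 120 N, or if a joint passes its speed limit or range.

## Working session

There is one attempt and no reset: what is moved stays moved. The work goes in short steps, Python scripts to look and compute and a tool call to move; the robot and the scene stay as the last step left them, time stands still between calls to the robot, and variables do not carry over. Pictures are saved under pics/ and viewed, and the job is handed in when it is done.

Besides the shell and the picture viewer there is one more tool, called after "Emit:" as a command line: name --pt "numbers of a row" for each row, then --argument value for the rest. step_arm: Moves the arm, as the interface text tells. Its arguments: {"type":"object","properties":{"deltas":{"type":"array","items":{"type":"array","items":{"type":"number"}}},"claw":{"type":"number"},"grip_force":{"type":"number"}},"required":["deltas"]}

```bash
ls; mkdir -p pics
python3 - <<'E'
from plant import *
import cv2
s=state();print(s)
for n in ("top","side"):
    im=get_image(n);cv2.imwrite(f"pics/{n}0.png",im[:,:,::-1]);print(calibration(n))
E
```

```text
pics
{'t': 0.0, 'joints': array([ 1.01769188e+00,  2.63494684e-01, -4.89206797e-02,  1.25940251e+00,
       -4.31351811e-07,  1.41553212e+00]), 'joint_vel': array([ 1.78069633e-03, -5.95636790e-04, -8.63877198e-04, -6.56027834e-04,
        9.88178643e-05,  1.79433314e-03]), 'tau': array([-2.22521936e-03, -6.37619376e+01,  3.84570265e+01,  1.37476763e-02,
       -2.50124585e-04, -3.43515160e-05]), 'tool_pos': array([0.20322507, 0.4837397 , 0.19614572]), 'orientation': array([-1.76946992e-04,  1.97610837e-01,  9.80280417e-01, -4.79144535e-04]), 'wrist_force': array([-0.84392867,  0.26799957,  0.33722726]), 'moment': array([-0.04144693,  0.05183223,  0.04764243]), 'grip_width': 0.08544585836913725}
{'vfov': 56.89207078695772, 'cx': 275.62721670055066, 'cy': 215.44691693169418, 'cam_to_world': array([[ 0.01517604, -0.98219587,  0.18724574,  0.39780128],
       [-0.99984375, -0.01660466, -0.00606349,  0.02775838],
       [ 0.00906469, -0.18712446, -0.98229439,  1.13680927],
       [ 0.        ,  0.        ,  0.        ,  1.        ]])}
{'vfov': 50.45726647403206, 'cx': 276.28533604010534, 'cy': 206.72885870824112, 'cam_to_world': array([[ 0.99447908, -0.07215404,  0.07619154,  0.4709134 ],
       [-0.10246896, -0.51125461,  0.85329879, -1.07362993],
       [-0.02261568, -0.85639507, -0.51582557,  0.67145736],
       [ 0.        ,  0.        ,  0.        ,  1.        ]])}
```

View pics/top0.png

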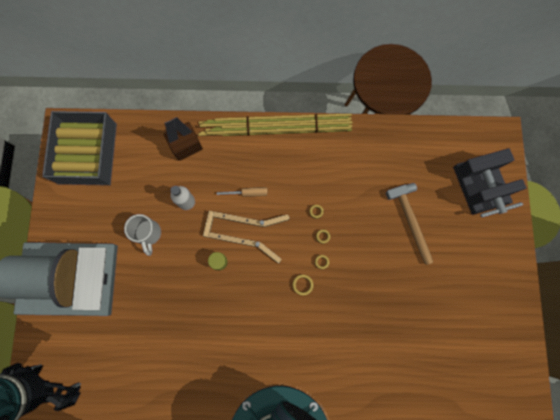

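View pics/side0.png

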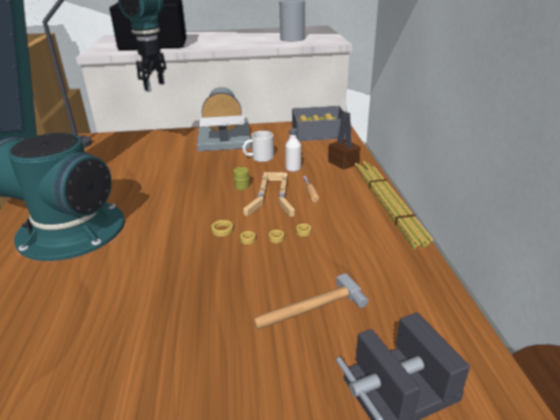

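The top view shows the small rings near px (316,211), (323,237) and (322,262), and the wide ring near (303,285). The funnel opens to the right at about x=283, and the slot runs left to its stop at about (208,223).

```bash
cat > h.py <<'E'
import numpy as np,cv2
from plant import *
def ray(n,u,v,z,c=None):
    c=c or calibration(n);f=210/np.tan(np.radians(c['vfov']/2))
    M=c['cam_to_world'];d=M[:3,:3]@np.array([(u-c['cx'])/f,(v-c['cy'])/f,1]);o=M[:3,3]
    return (o+d*(z-o[2])/d[2])
def proj(n,P,c=None):
    c=c or calibration(n);f=210/np.tan(np.radians(c['vfov']/2))
    M=c['cam_to_world'];q=(np.atleast_2d(P)-M[:3,3])@M[:3,:3]
    return np.c_[c['cx']+f*q[:,0]/q[:,2],c['cy']+f*q[:,1]/q[:,2]]
E
python3 - <<'E'
import cv2
im=cv2.imread('pics/top0.png')
c=im[180:310,190:350]
cv2.imwrite('pics/top0z.png',cv2.resize(c,None,fx=4.6,fy=4.6,interpolation=cv2.INTER_CUBIC))
im=cv2.imread('pics/side0.png')
c=im[160:260,200:330]
cv2.imwrite('pics/side0z.png',cv2.resize(c,None,fx=6,fy=6,interpolation=cv2.INTER_CUBIC))
E
```

```text
(no output)
```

View pics/top0z.png

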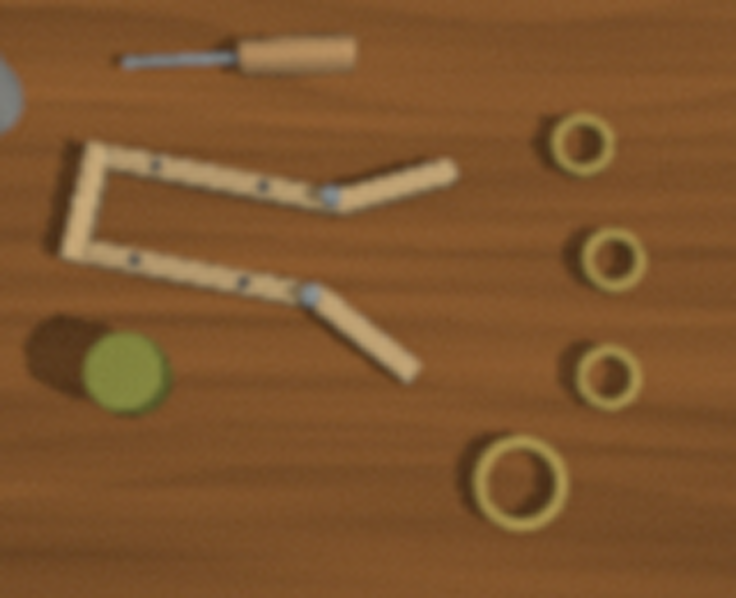

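View pics/side0z.png

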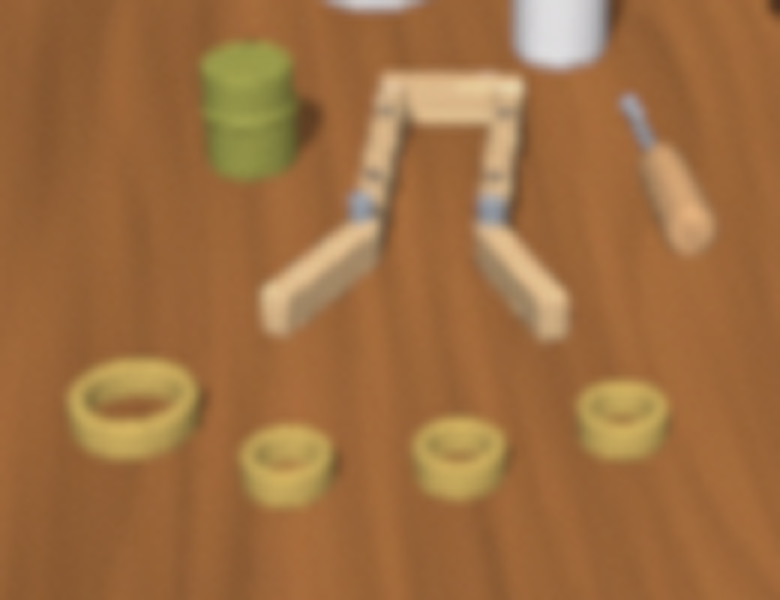

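Run:
```python
from h import *
np.set_printoptions(precision=4,suppress=True)
im=cv2.imread('pics/top0.png');hsv=cv2.cvtColor(im,cv2.COLOR_BGR2HSV)
b,g,r=[im[:,:,i].astype(int) for i in range(3)]
t=lambda U,V,z:ray('top',(U+.5)/4.6-.5+190,(V+.5)/4.6-.5+180,z)[:2]
pl,pr=t(311,294,.034),t(331,195,.034)
print('pins',pl,pr,np.linalg.norm(pl-pr)); g0=(pl+pr)/2
# stop outer corners (top)
e1,e2=t(93,143,.022),t(62,256,.022)
print('stop outer',e1,e2,np.linalg.norm(e1-e2))
# stop inner corners
i1,i2=t(105,166,.022),t(86,240,.022); print('stop inner',i1,i2,np.linalg.norm(i1-i2))
s=(i1+i2)/2; print('gate',g0,'stop',s,np.linalg.norm(s-g0),'dir',np.degrees(np.arctan2(*(s-g0)[::-1])))
# rings from the mask
m=((hsv[:,:,0]>18)&(hsv[:,:,0]<32)&(hsv[:,:,1]>90)&(hsv[:,:,2]>100)).astype('uint8')
n,l,st,c=cv2.connectedComponentsWithStats(m)
for k in range(1,n):
    x,y,w,h,a=st[k]
    if a>15 and 280<x<340 and 195<y<310:
        cnt=cv2.findContours((l==k).astype('uint8'),0,2)[0][0]
        (u,v),rad=cv2.minEnclosingCircle(cnt);print(st[k],u,v,rad,ray('top',u,v,.016)[:2],ray('top',*c[k],.014)[:2])
for n_,U,V in (('a',583,144),('b',614,260),('c',609,377),('w',520,483)):
    print(n_,t(U,V,.016))
print('funnel ends inner',t(440,183,.022),t(404,383-2,.022), 'outer',t(457,160,.022))
sd=lambda U,V,z:ray('side',(U+.5)/6-.5+200,(V+.5)/6-.5+160,z)[:2]
for n_,U,V in (('c',287,447),('b',459,439),('a',622,400),('w',134,383)): print('side',n_,sd(U,V,.016))
print('side pins',sd(362,195,.034),sd(492,200,.034),'stop inner mid top',sd(455,100,.022))
```

```text
pins [0.5255 0.0723] [0.5881 0.0612] 0.06352105445387474
stop outer [0.6212 0.2139] [0.5484 0.2299] 0.07458885679494452
stop inner [0.6064 0.2056] [0.5588 0.2153] 0.04864945940894994
gate [0.5568 0.0668] stop [0.5826 0.2105] 0.14599421432804463 dir 79.81692647313648
[310 205  14  14 101] 316.0 211.0 7.071167945861816 [ 0.6268 -0.0982] [ 0.6269 -0.0986]
[316 229  14  15 105] 322.6403503417969 236.0614013671875 7.0706586837768555 [ 0.5526 -0.1172] [ 0.5527 -0.1173]
[315 255  14  14 109] 321.5 261.5 7.382511615753174 [ 0.4786 -0.1134] [ 0.4786 -0.1136]
[293 275  21  21 178] 302.5384521484375 284.5384521484375 10.563248634338379 [ 0.4124 -0.0589] [ 0.412  -0.0593]
a [ 0.6271 -0.0992]
b [ 0.5524 -0.1185]
c [ 0.4785 -0.1148]
w [ 0.4122 -0.0592]
funnel ends inner [ 0.599  -0.0075] [0.4735 0.0136] outer [ 0.6141 -0.0181]
side c [ 0.4794 -0.1157]
side b [ 0.5538 -0.1197]
side a [ 0.6283 -0.0991]
side w [ 0.4134 -0.0556]
side pins [0.526  0.0706] [0.5884 0.0565] stop inner mid top [0.5834 0.1884]
```

Emit:
step_arm --pt "0 0 0 0 0 0.1347" --pt "0 0 0 0 0 0.1347" --pt "0 0 0 0 0 0.1347" --pt "0 0 0 0 0 0.1347" --pt "0 0 0 0 0 0.1347" --pt "0 0 0 0 0 0.1347" --pt "0 0 0 0 0 0.1347" --pt "0 0 0 0 0 0.1347" --pt "0 0 0 0 0 0.1347" --pt "0 0 0 0 0 0.1347" --claw 0.85 --grip_force 20

```text
t: 1.1
tool_pos: [0.2033, 0.4839, 0.1963]
orientation: [0.0, 0.768, 0.641, -0.0]
wrist_force: [-0.1, 0.6, -0.5]
grip_width: 0.0127
```

Emit:
step_arm --pt "-30 23 0 0 0 0" --pt "-30 23 0 0 0 0" --pt "-30 23 0 0 0 0" --pt "-30 23 0 0 0 0" --pt "-30 23 0 0 0 0" --pt "-30 23 0 0 0 0" --pt "-30 23 0 0 0 0" --pt "-30 23 0 0 0 0" --pt "-30 23 0 0 0 0" --pt "-30 23 0 0 0 0" --pt "-30 23 0 0 0 0" --pt "-30 23 0 0 0 0" --pt "-30 23 0 0 0 0" --pt "-30 23 0 0 0 0" --pt "-30 23 0 0 0 0" --pt "-30 23 0 0 0 0" --pt "-30 23 0 0 0 0" --pt "0 0 0 0 0 0" --pt "0 0 0 0 0 0"

```text
t: 3.0
tool_pos: [0.5, -0.0864, 0.1961]
orientation: [-0.001, 0.766, 0.642, -0.0]
wrist_force: [0.1, 0.1, 0.3]
grip_width: 0.0127
```

Run:
```python
from h import *
s=state();print(s['t'],s['tool_pos'],s['orientation'],s['grip_width'],s['joints'])
c=calibration('wrist');im=get_image('wrist');cv2.imwrite('pics/w1.png',im[:,:,::-1]);print(c)
np.save('w1c.npy',c,allow_pickle=True)
```

```text
3.0 [ 0.4999976  -0.08639738  0.19605769] [-5.52330947e-04  7.66320543e-01  6.42458135e-01 -2.56705582e-04] 0.012747230344259614 [-3.31908736e-01  2.33984377e-01 -9.01819282e-02  1.24784131e+00
  1.29025586e-04  1.41428017e+00]
{'vfov': 63.26042967983271, 'cx': 281.7557869439201, 'cy': 210.3928190678518, 'cam_to_world': array([[ 0.984645  , -0.16726886, -0.04995344,  0.51225156],
       [-0.1745632 , -0.9457053 , -0.27416999, -0.01468246],
       [-0.00138114,  0.27868014, -0.96038298,  0.37318396],
       [ 0.        ,  0.        ,  0.        ,  1.        ]])}
```

View pics/w1.png

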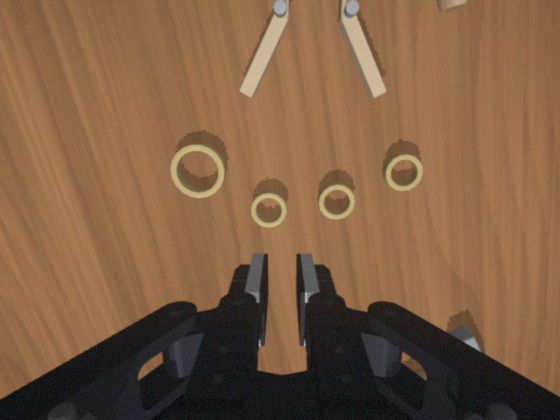

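Run:
```python
from h import *
np.set_printoptions(precision=4,suppress=True)
c=np.load('w1c.npy',allow_pickle=True).item()
R=lambda u,v,z:ray('wrist',u,v,z,c)[:2]
pl,pr=R(280,8,.034),R(351,8,.034);print('pins',pl,pr,(pl+pr)/2,np.linalg.norm(pl-pr),np.degrees(np.arctan2(*(pr-pl)[::-1]))+90)
print('fence ends inner',R(252,97,.022),R(373,98,.022))
print('fence top outer corner',R(240,93,.022),R(386,93,.022))
im=cv2.imread('pics/w1.png');hsv=cv2.cvtColor(im,cv2.COLOR_BGR2HSV)
m=((hsv[:,:,0]>20)&(hsv[:,:,0]<32)&(hsv[:,:,1]>80)&(hsv[:,:,2]>120)).astype('uint8')
n,l,st,ce=cv2.connectedComponentsWithStats(m)
g=np.array([.557,.0665]);d=np.array([.1736,.9848]);nn=np.array([-.9848,.1736])
for k in range(1,n):
    x,y,w,h,a=st[k]
    if a>200 and y>110:
        p=R(x+w/2-.5,y+h/2-.5,.014);print(st[k],p,'gate frame',(p-g)@d,(p-g)@nn)
```

```text
pins [0.5256 0.0721] [0.5873 0.0612] [0.5565 0.0666] 0.06272423759320978 79.9262660493091
fence ends inner [0.4855 0.0039] [ 0.6019 -0.0177]
fence top outer corner [0.4747 0.0095] [ 0.6148 -0.0153]
[171 144  54  54 952] [ 0.4132 -0.0582] gate frame -0.1478063170167943 0.11994823117411092
[385 154  37  37 524] [ 0.6277 -0.0979] gate frame -0.14957243388959635 -0.09819308957320735
[319 184  35  35 475] [ 0.5535 -0.117 ] gate frame -0.18133444986545336 -0.028454460592836257
[251 192  35  35 482] [ 0.479 -0.113] gate frame -0.19034357940103996 0.04564331987908174
```

Pins are at px (280,8) and (351,8), and the rings are at (268,210), (337,202) and (403,173). The wrist view and top view agree. I'll push the middle ring first.

Emit:
step_arm --pt "-24 19 0 0 0 0" --pt "-24 19 0 0 0 0" --pt "-24 19 30 0 0 0" --pt "0 0 40 0 0 0" --pt "0 0 40 0 0 0" --pt "0 0 30 0 0 0" --pt "0 0 30 0 0 0" --pt "0 0 15 0 0 0" --pt "0 0 5 0 0 0" --pt "0 0 0 0 0 0" --pt "0 0 0 0 0 0"

```text
t: 4.15
tool_pos: [0.5444, -0.1665, 0.0076]
orientation: [0.001, 0.766, 0.643, 0.0]
wrist_force: [-0.3, -0.8, -0.6]
grip_width: 0.0129
```

```bash
cat >> h.py <<'E'
G=np.array([.5565,.0665]);D=np.array([.1736,.9848]);N=np.array([-.9848,.1736])
def gf(p): p=np.asarray(p)[:2]-G; return np.round([1000*p@D,1000*p@N],1)
def look(name,zoom=None):
    s=state();c=calibration('wrist');im=get_image('wrist');cv2.imwrite(f'pics/{name}.png',im[:,:,::-1])
    a=2*np.degrees(np.arctan2(s['orientation'][2],s['orientation'][1]))
    print('t',s['t'],'tcp gf',gf(s['tool_pos']),'z',s['tool_pos'][2].round(4),'yaw',a.round(2),'F',s['wrist_force'].round(1),s['grip_width'].round(4))
    hsv=cv2.cvtColor(im,cv2.COLOR_RGB2HSV)
    m=((hsv[:,:,0]>20)&(hsv[:,:,0]<32)&(hsv[:,:,1]>80)&(hsv[:,:,2]>120)).astype('uint8')
    n,l,st,ce=cv2.connectedComponentsWithStats(m)
    for k in range(1,n):
        x,y,w,h,ar=st[k]
        if ar>150: print(st[k],gf(ray('wrist',x+w/2-.5,y+h/2-.5,.014,c)))
def looktop(name):
    im=get_image('top');hsv=cv2.cvtColor(im,cv2.COLOR_RGB2HSV)
    m=((hsv[:,:,0]>18)&(hsv[:,:,0]<32)&(hsv[:,:,1]>90)&(hsv[:,:,2]>100)).astype('uint8')
    n,l,st,ce=cv2.connectedComponentsWithStats(m)
    for k in range(1,n):
        x,y,w,h,a=st[k]
        if a>30 and 195<x<340 and 195<y<310: print('top',st[k],gf(ray('top',x+w/2-.5,y+h/2-.5,.014)))
    cv2.imwrite(f'pics/{name}.png',cv2.resize(im[180:310,190:350,::-1],None,fx=4.6,fy=4.6,interpolation=cv2.INTER_CUBIC))
E
python3 -c "
from h import *
look('w2')"
```

```text
Traceback (most recent call last):
  File "h.py", line 16, in look
    print('t',s['t'],'tcp gf',gf(s['tool_pos']),'z',s['tool_pos'][2].round(4),'yaw',a.round(2),'F',s['wrist_force'].round(1),s['grip_width'].round(4))
                                                                                                                             ^^^^^^^^^^^^^^^^^^^^^
AttributeError: 'float' object has no attribute 'round'
```

View pics/w2.png

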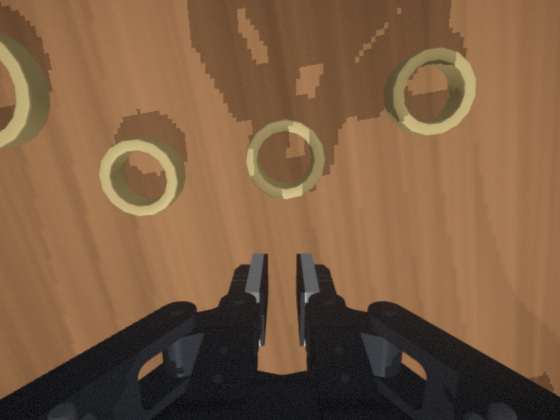

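The ring's centre is at (286,160) and the fingers' midline is at x=282, so the fingers are within about 2 mm of centred. I'll push now.

Emit:
step_arm --pt "5 2 1 0 0 0" --pt "5 0 0 0 0 0" --pt "4 0 0 0 0 0" --pt "3 0 0 0 0 0" --pt "3 0 0 0 0 0" --pt "5 0 0 0 0 0" --pt "6 -1 0 0 0 0" --pt "6 -1.4 0 0 0 0" --pt "6 -1.4 0 0 0 0" --pt "6 -1.4 0 0 0 0" --pt "6 -1.4 0 0 0 0" --pt "6 -1.4 0 0 0 0" --pt "6 -1.4 0 0 0 0" --pt "6 -1.4 0 0 0 0" --pt "6 -1.4 0 0 0 0" --pt "0 0 0 0 0 0"

```text
t: 5.8
tool_pos: [0.5474, -0.0864, 0.0056]
orientation: [-0.0, 0.766, 0.643, -0.0]
wrist_force: [-0.2, 0.2, 0.4]
grip_width: 0.0126
```

```bash
sed -i "s/s\['grip_width'\].round(4)/s['grip_width']/" h.py
python3 -c "
from h import *
look('w3')"
```

```text
t 5.8 tcp gf [-152.2  -17.6] z 0.0056 yaw 80.07 F [-0.2  0.2  0.4] 0.012551113376067888
[   0  195   84  101 2475] [-147.7  110.7]
[ 399  214   75   70 1968] [-149.4  -99. ]
[270 273  29  60 708] [-182.   -18.2]
[138 286  68  33 772] [-181.8   44.7]
```

View pics/w3.png

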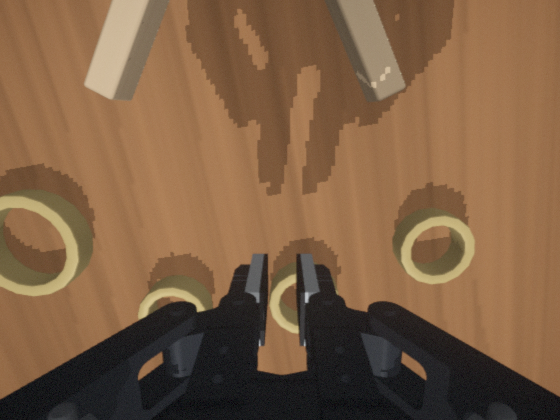

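The ring did not move: the fingers are now ahead of it, with the ring behind them at (300,300). I'll check tip height with the side camera.

Run:
```python
from h import *
im=get_image('side');cv2.imwrite('pics/s3.png',cv2.resize(im[130:260,200:330,::-1],None,fx=4.6,fy=4.6,interpolation=cv2.INTER_CUBIC))
p=state()['tool_pos'];q=proj('side',[p,[p[0],p[1],0]]);print(q,(q-[200,130])*4.6)
```

```text
[[272.60586918 229.31269091]
 [272.66196492 231.04573084]] [[333.98699821 456.8383782 ]
 [334.24503864 464.81036187]]
```

View pics/s3.png

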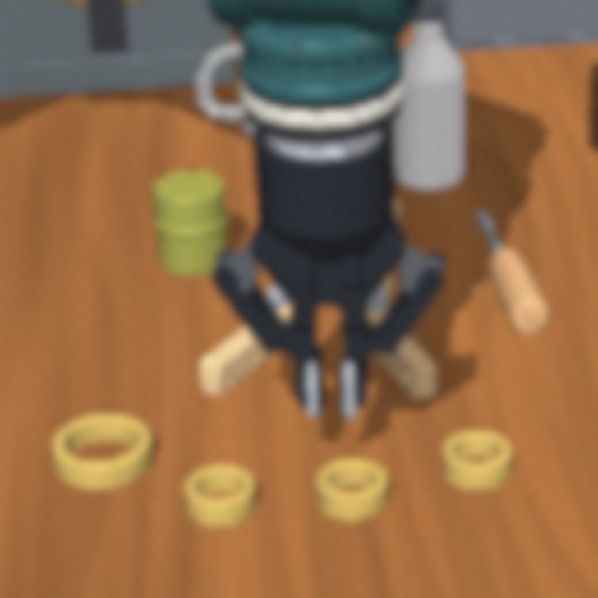

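Run:
```python
from h import *
s=state();p=s['tool_pos'];print(p,s['wrist_force'])
for z in (0.006,.015,.02,.025,.03,.035,.04):
    print(z,gf(ray('wrist',281.5,256,z)),gf(ray('side',271.9,220.2,z)),gf(p))
```

```text
[ 0.5475315  -0.08711331  0.00559188] [0.15740071 0.94265812 0.60276069]
0.006 [-158.1  -17. ] [-108.7  -12.4] [-152.8  -17.8]
0.015 [-154.1  -17. ] [-122.6  -13.8] [-152.8  -17.8]
0.02 [-151.9  -17. ] [-130.4  -14.5] [-152.8  -17.8]
0.025 [-149.7  -17. ] [-138.1  -15.3] [-152.8  -17.8]
0.03 [-147.5  -17. ] [-145.8  -16.1] [-152.8  -17.8]
0.035 [-145.3  -17. ] [-153.6  -16.8] [-152.8  -17.8]
0.04 [-143.  -17.] [-161.3  -17.6] [-152.8  -17.8]
```

Triangulation puts the fingertips at z of about 30 mm, although the reported TCP is 5.6 mm. They passed over the ring without touching it. I'll go back behind it, descend further and re-measure.

Emit:
step_arm --pt "-20 3 -3 0 0 0" --pt "-20 3 0 0 0 0" --pt "-20 3 0 0 0 0" --pt "-18 3 0 0 0 0" --pt "0 0 0 0 0 0" --pt "0 0 3 0 0 0" --pt "0 0 3 0 0 0" --pt "0 0 2 0 0 0" --pt "0 0 2 0 0 0" --pt "0 0 0 0 0 0" --pt "0 0 0 0 0 0"

```text
t: 7.0
tool_pos: [0.5458, -0.1659, -0.0014]
orientation: [-0.0, 0.766, 0.643, -0.0]
wrist_force: [0.2, 0.3, 0.6]
grip_width: 0.013
```

Run:
```python
from h import *
look('w4')
im=get_image('side');cv2.imwrite('pics/s4.png',cv2.resize(im[160:290,200:330,::-1],None,fx=4.6,fy=4.6,interpolation=cv2.INTER_CUBIC))
p=state()['tool_pos'];q=proj('side',[p,[p[0],p[1],0]]);print((q-[200,160])*4.6)
```

```text
t 7.0 tcp gf [-230.7  -29.8] z -0.0014 yaw 80.05 F [0.2 0.3 0.6] 0.01299537334376295
[ 396   46   87   93 3074] [-149.5  -99.6]
[   0   61   24   89 1117] [-155.2   93.4]
[ 241  122   83   83 2495] [-181.5  -29.2]
[  87  142   88   81 2837] [-190.7   43.8]
[[345.04269289 409.12921336]
 [344.98432551 407.17283761]]
```

View pics/s4.png

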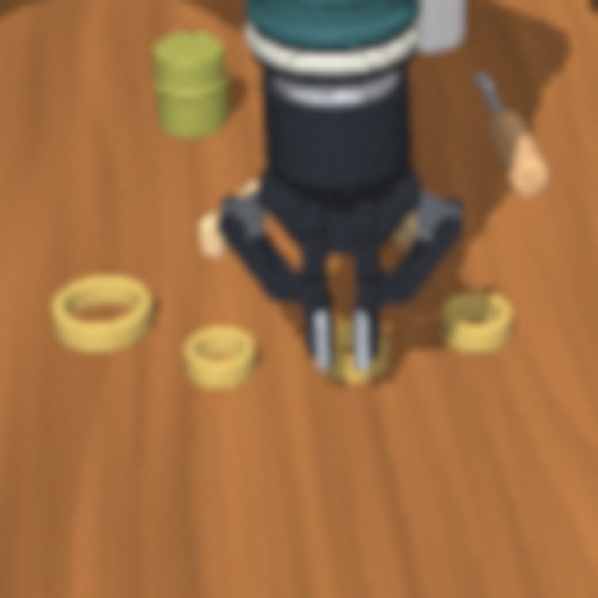

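View pics/w4.png

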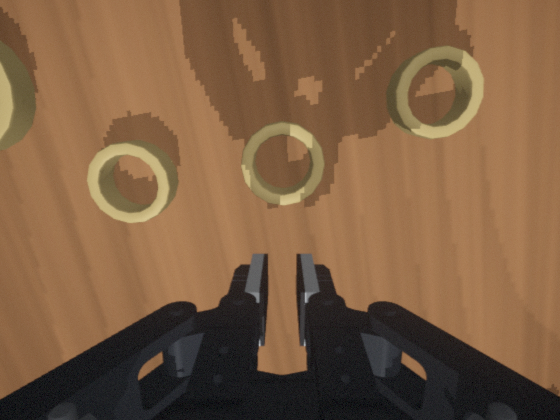

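There is no contact at reported z=-1.4 mm, so the tips really are about 25 mm higher than reported. I'll descend further, watching the force.

Emit:
step_arm --pt "0 0 3 0 0 0" --pt "0 0 3 0 0 0" --pt "0 0 3 0 0 0" --pt "0 0 2 0 0 0" --pt "0 0 2 0 0 0" --pt "0 0 0 0 0 0" --pt "0 0 0 0 0 0"

```text
t: 7.8
tool_pos: [0.5458, -0.1661, -0.0144]
orientation: [-0.0, 0.766, 0.643, -0.0]
wrist_force: [-0.2, -0.3, -0.1]
grip_width: 0.0128
```

Run:
```python
from h import *
look('w5')
im=get_image('side');cv2.imwrite('pics/s5.png',cv2.resize(im[200:270,230:320,::-1],None,fx=8,fy=8,interpolation=cv2.INTER_CUBIC))
p=state()['tool_pos'];
for z in(0,.01,.02,.03): print((proj('side',[*(p[:2]+.011*D),z])-[230,200])*8)
```

```text
t 7.8 tcp gf [-230.9  -29.8] z -0.0144 yaw 80.03 F [-0.2 -0.3 -0.1] 0.012767569541072943
[ 406   39   96  102 3697] [-149.5  -99.8]
[ 238  122   90   90 3037] [-181.3  -29.5]
[  71  144   95   87 3670] [-190.5   43.8]
[[362.59998514 367.67962811]]
[[361.85175556 342.10521546]]
[[361.0966677  316.29638703]]
[[360.3346268  290.24990497]]
```

View pics/s5.png

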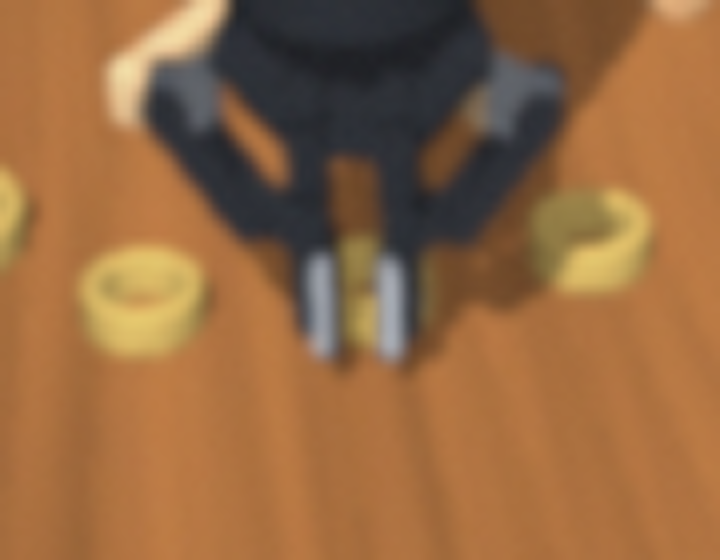

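Emit:
step_arm --pt "0 0 2 0 0 0" --pt "0 0 2 0 0 0" --pt "0 0 2 0 0 0" --pt "0 0 1 0 0 0" --pt "0 0 0 0 0 0" --pt "0 0 0 0 0 0"

```text
t: 8.5
tool_pos: [0.5458, -0.1661, -0.0214]
orientation: [-0.0, 0.766, 0.643, -0.0]
wrist_force: [-0.1, 0.1, 0.0]
grip_width: 0.0127
```

Run:
```python
from h import *
look('w6')
im=get_image('side');cv2.imwrite('pics/s6.png',cv2.resize(im[200:270,230:320,::-1],None,fx=8,fy=8,interpolation=cv2.INTER_CUBIC))
p=state()['tool_pos'];
for z in(0,.01,.02): print((proj('side',[*(p[:2]-.011*D),z])-[230,200])*8)
```

```text
t 8.5 tcp gf [-230.9  -29.9] z -0.0214 yaw 80.03 F [-0.1  0.1  0. ] 0.012691855184027412
[ 413   35  100  107 4190] [-149.3 -100. ]
[ 236  123   94   94 3344] [-181.5  -29.5]
[  61  145  101   92 4314] [-190.5   43.5]
[[357.38928071 409.21541574]]
[[356.60423411 383.40154043]]
[[355.81186958 357.34703754]]
```

View pics/s6.png

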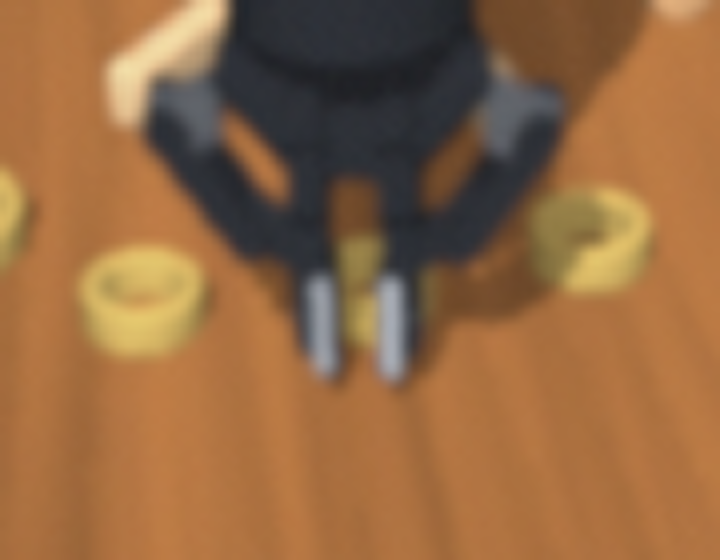

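View pics/w6.png

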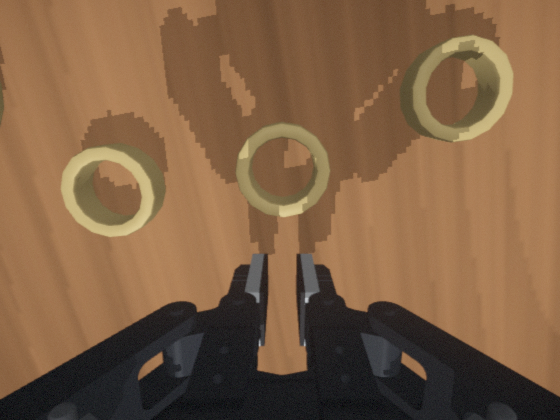

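The finger shadows now nearly meet the tips at (258,252) and (305,252), which leaves a few mm of height. The ring is centred at x=282. I'll go 2 mm lower and start the push.

Emit:
step_arm --pt "0 0 1 0 0 0" --pt "0 0 1 0 0 0" --pt "4 0 0 0 0 0" --pt "4 0 0 0 0 0" --pt "4 0 0 0 0 0" --pt "3 0 0 0 0 0" --pt "3 0 0 0 0 0" --pt "3 0 0 0 0 0" --pt "3 0 0 0 0 0" --pt "3 0 0 0 0 0" --pt "4 0 0 0 0 0" --pt "4 0 0 0 0 0" --pt "0 0 0 0 0 0"

```text
t: 9.9
tool_pos: [0.5519, -0.1311, -0.0234]
orientation: [-0.0, 0.766, 0.643, 0.0]
wrist_force: [0.1, -0.4, -0.2]
grip_width: 0.0128
```

Run:
```python
from h import *
look('w7')
```

```text
t 9.9 tcp gf [-195.4  -29.8] z -0.0234 yaw 80.06 F [ 0.1 -0.4 -0.2] 0.01284885305663158
[ 396  132  104   94 3631] [-149.3  -97.9]
[ 237  163   92   92 3249] [-162.3  -29.4]
[  73  222   96   88 3835] [-188.9   43.1]
```

View pics/w7.png

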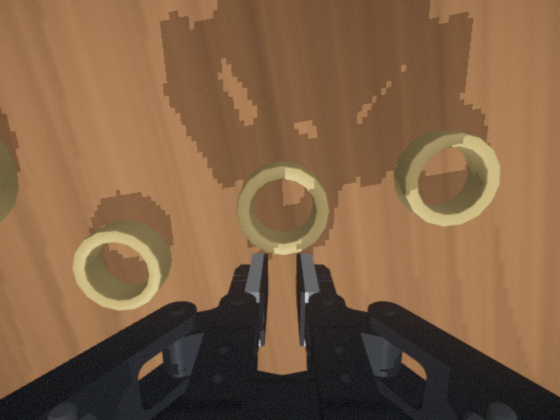

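The ring is at (283,208), seated evenly between both tips, and it is sliding. I'll continue toward the gate, drifting left.

Emit:
step_arm --pt "4 -1 0 0 0 0" --pt "5 -1.4 0 0 0 0" --pt "6 -1.6 0 0 0 0" --pt "6 -1.6 0 0 0 0" --pt "6 -1.6 0 0 0 0" --pt "6 -1.6 0 0 0 0" --pt "6 -1.6 0 0 0 0" --pt "6 -1.6 0 0 0 0" --pt "6 -1.6 0 0 0 0" --pt "6 -1.6 0 0 0 0" --pt "6 -1.6 0 0 0 0" --pt "6 -1.6 0 0 0 0" --pt "6 -1.6 0 0 0 0" --pt "6 -1.6 0 0 0 0" --pt "6 -1.6 0 0 0 0" --pt "6 -1.6 0 0 0 0" --pt "6 -1.6 0 0 0 0" --pt "5 -1.4 0 0 0 0" --pt "3 0 0 0 0 0" --pt "0 0 0 0 0 0"

```text
t: 11.95
tool_pos: [0.5431, -0.0211, -0.0234]
orientation: [-0.0, 0.766, 0.643, 0.0]
wrist_force: [0.4, -0.2, -0.2]
grip_width: 0.0128
```

Run:
```python
from h import *
look('w8')
```

```text
t 11.95 tcp gf [-88.6  -2. ] z -0.0234 yaw 80.05 F [ 0.4 -0.2 -0.2] 0.012778224533461696
[ 237  165   91   89 2957] [-55.7  -1.4]
[  0 340  75  25 900] [-128.   117.4]
```

View pics/w8.png

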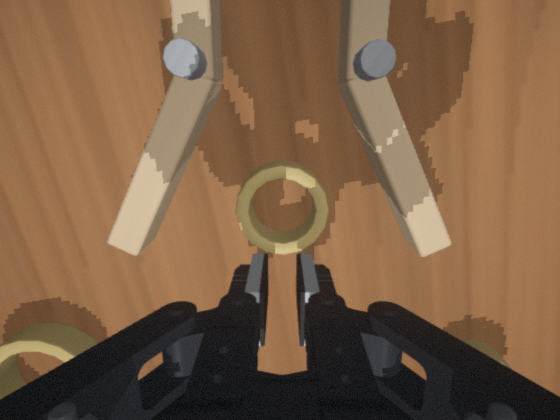

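The ring at (283,208) is centred between the pins at x=183 and 378. I'll push straight through.

Emit:
step_arm --pt "4 0 0 0 0 0" --pt "5 0 0 0 0 0" --pt "5 0 0 0 0 0" --pt "5 -0.5 0 0 0 0" --pt "5 -0.5 0 0 0 0" --pt "5 0 0 0 0 0" --pt "5 0 0 0 0 0" --pt "5 0 0 0 0 0" --pt "5 0 0 0 0 0" --pt "5 0 0 0 0 0" --pt "5 0 0 0 0 0" --pt "5 0 0 0 0 0" --pt "5 0 0 0 0 0" --pt "5 0 0 0 0 0" --pt "5 0 0 0 0 0" --pt "5 0 0 0 0 0" --pt "3 0 0 0 0 0" --pt "0 0 0 0 0 0"

```text
t: 13.8
tool_pos: [0.5563, 0.0599, -0.0235]
orientation: [-0.0, 0.766, 0.643, 0.0]
wrist_force: [0.3, 0.7, 0.3]
grip_width: 0.0132
```

Run:
```python
from h import *
look('w9')
```

```text
t 13.8 tcp gf [-6.6 -0.9] z -0.0235 yaw 80.06 F [0.3 0.7 0.3] 0.013214344929467515
[ 237  165   92   90 3054] [26.1 -0.5]
```

View pics/w9.png

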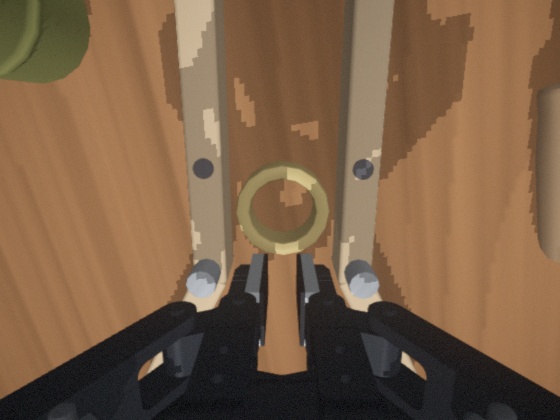

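Ring 1 is in at about x=26, y=-0.5 mm. Next is ring_c: back out, lift, and hop behind it with 9° of yaw.

Emit:
step_arm --pt "-4 0 0 0 0 0" --pt "-4 0 -10 0 0 0" --pt "0 0 -35 0 0 0" --pt "-30 -9 0 0 0 0" --pt "-40 -9 0 0 0 0" --pt "-40 -9 0 0 0 0" --pt "-40 -9 0 0 0 0" --pt "-40 -9 0 0 0 0" --pt "-40 -8 0 0 0 0" --pt "0 0 0 0 0 0.0785" --pt "0 0 0 0 0 0.0785" --pt "0 0 15 0 0 0" --pt "0 0 15 0 0 0" --pt "0 0 5 0 0 0" --pt "0 0 0 0 0 0" --pt "0 0 0 0 0 0"

```text
t: 15.45
tool_pos: [0.4631, -0.166, -0.0127]
orientation: [0.0, 0.814, 0.581, 0.0]
wrist_force: [0.3, -0.1, 0.7]
grip_width: 0.013
```

Run:
```python
from h import *
look('w10');looktop('t10')
```

```text
t 15.45 tcp gf [-245.2   51.6] z -0.0127 yaw 71.03 F [ 0.3 -0.1  0.7] 0.012952351533624349
[  13    3  147  148 7807] [-147.   118.9]
[ 237  109   89   90 2995] [-190.7   44.4]
top [309 205  15  14 111] [-150.3  -96.8]
top [245 226  14  14  95] [24.3  0.8]
top [207 252  21  18 245] [105.5  99.5]
top [315 255  15  14  92] [-192.3   45. ]
top [292 275  22  21 187] [-148.7  121.4]
```

View pics/w10.png

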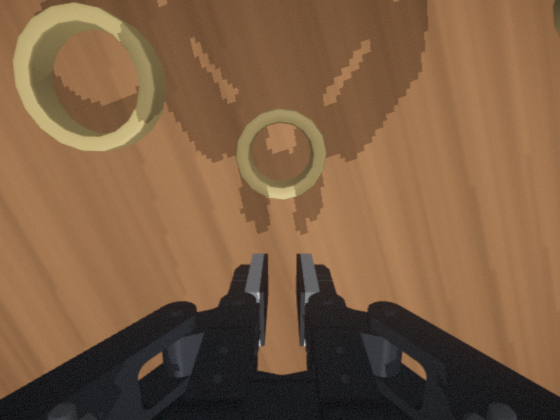

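Ring_c is at (281,154), dead ahead. I'll go down and push.

Emit:
step_arm --pt "0 0 5 0 0 0" --pt "0 0 4 0 0 0" --pt "4 0 1.7 0 0 0" --pt "5 0 0 0 0 0" --pt "5 0 0 0 0 0" --pt "3 0 0 0 0 0" --pt "3 0 0 0 0 0" --pt "3 0.2 0 0 0 0" --pt "4 0.6 0 0 0 0" --pt "5 0.8 0 0 0 0" --pt "6 0.9 0 0 0 0" --pt "6 1 0 0 0 0" --pt "6 1 0 0 0 0" --pt "6 1 0 0 0 0" --pt "6 1 0 0 0 0" --pt "6 1 0 0 0 0" --pt "6 1 0 0 0 0" --pt "6 1 0 0 0 0" --pt "4 0.6 0 0 0 0" --pt "0 0 0 0 0 0"

```text
t: 17.55
tool_pos: [0.4999, -0.0891, -0.0242]
orientation: [-0.0, 0.814, 0.581, 0.0]
wrist_force: [-0.0, 0.5, -0.3]
grip_width: 0.0131
```

Run:
```python
from h import *
look('w11')
```

```text
t 17.55 tcp gf [-163.1   28.8] z -0.0242 yaw 71.07 F [-0.   0.5 -0.3] 0.013057393877580474
[ 237  163   92   92 3244] [-130.2   24.2]
[ 516  176   44   76 1134] [-149.3  -82.6]
[  14  213  138  122 6002] [-146.3  117.6]
```

View pics/w11.png

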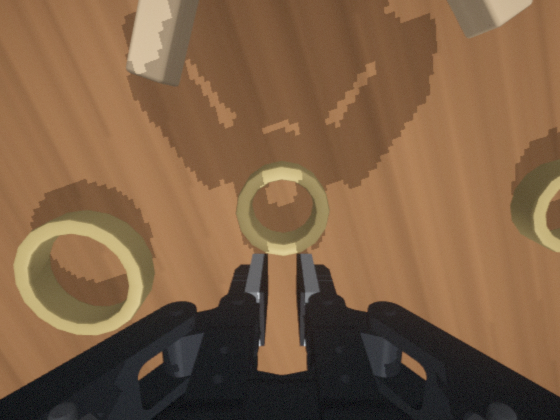

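Ring_c is at (283,208), seated and clear of the others. I'll continue and straighten the yaw inside the funnel.

Emit:
step_arm --pt "5 0.8 0 0 0 0" --pt "6 0.9 0 0 0 0" --pt "6 1 0 0 0 0" --pt "6 1 0 0 0 0" --pt "6 1 0 0 0 0" --pt "6 1 0 0 0 0" --pt "6 1 0 0 0 0" --pt "6 1 0 0 0 0" --pt "6 1 0 0 0 0" --pt "6 1 0 0 0 0" --pt "6 1 0 0 0 0" --pt "6 1 0 0 0 0" --pt "5 0.6 0 0 0 0" --pt "4 0.2 0 0 0 -0.026" --pt "4 0.3 0 0 0 -0.026" --pt "4 0.4 0 0 0 -0.026" --pt "4 0.5 0 0 0 -0.026" --pt "4 0.6 0 0 0 -0.026" --pt "4 0.8 0 0 0 -0.026" --pt "0 0 0 0 0 0"

```text
t: 19.6
tool_pos: [0.5452, 0.0012, -0.0241]
orientation: [0.0, 0.766, 0.643, 0.0]
wrist_force: [-0.2, 0.5, -0.1]
grip_width: 0.0124
```

Run:
```python
from h import *
look('w12')
```

```text
t 19.6 tcp gf [-66.3  -0.2] z -0.0241 yaw 80.08 F [-0.2  0.5 -0.1] 0.012406129310849966
[ 233    0  104  113 4103] [26.5 -0.5]
[ 237  166   92   90 2964] [-33.9   0.2]
```

View pics/w12.png

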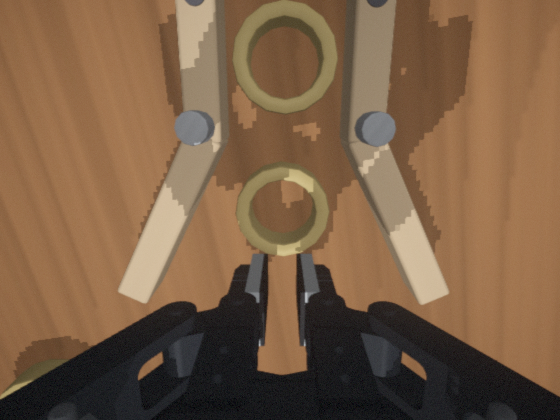

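Ring_c at (283,208) is centred on the lane, and ring_b is ahead at (285,58). I'll push straight in.

Emit:
step_arm --pt "4 0 0 0 0 0" --pt "4 0 0 0 0 0" --pt "4 0 0 0 0 0" --pt "4 0 0 0 0 0" --pt "4 0 0 0 0 0" --pt "4 0 0 0 0 0" --pt "4 0 0 0 0 0" --pt "4 0 0 0 0 0" --pt "4 0 0 0 0 0" --pt "4 0 0 0 0 0" --pt "4 0 0 0 0 0" --pt "4 0 0 0 0 0" --pt "4 0 0 0 0 0" --pt "4 0 0 0 0 0" --pt "4 0 0 0 0 0" --pt "0 0 0 0 0 0"

```text
t: 21.25
tool_pos: [0.5555, 0.0603, -0.0241]
orientation: [-0.0, 0.766, 0.643, 0.0]
wrist_force: [-0.3, 0.4, 0.2]
grip_width: 0.013
```

Run:
```python
from h import *
look('w13')
```

```text
t 21.25 tcp gf [-6.2 -0.1] z -0.0241 yaw 80.0 F [-0.3  0.4  0.2] 0.012956666739870984
[ 237   62  101  194 6776] [48.1 -1.6]
```

View pics/w13.png

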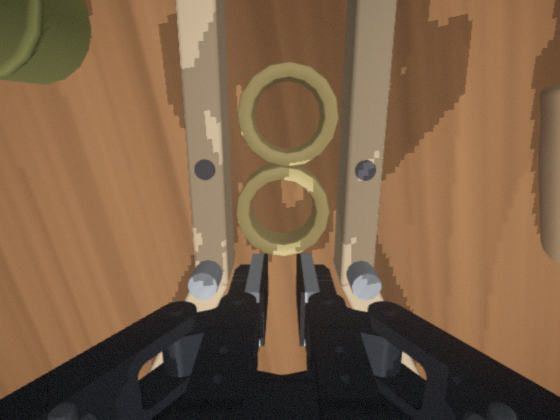

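Rings b and c are in at about x=66 and x=26 (pixels (288,114) and (283,210)). Last is ring_a: approach it at 47° and curve into the funnel.

Emit:
step_arm --pt "-4 0 0 0 0 0" --pt "-4 0 -10 0 0 0" --pt "0 0 -35 0 0 0" --pt "-35 28 0 0 0 0" --pt "-35 28 0 0 0 0" --pt "-35 28 0 0 0 0" --pt "-34 27 0 0 0 0" --pt "-34 27 0 0 0 0" --pt "0 0 0 0 0 -0.117" --pt "0 0 0 0 0 -0.117" --pt "0 0 0 0 0 -0.117" --pt "0 0 0 0 0 -0.117" --pt "0 0 0 0 0 -0.117" --pt "0 0 0 0 0 -0.117" --pt "0 0 0 0 0 -0.117" --pt "0 0 15 0 0 0" --pt "0 0 15 0 0 0" --pt "0 0 5 0 0 0" --pt "0 0 0 0 0 0" --pt "0 0 0 0 0 0"

```text
t: 23.3
tool_pos: [0.6601, -0.1427, -0.0133]
orientation: [0.0, 0.447, 0.894, 0.0]
wrist_force: [0.0, 0.0, 0.2]
grip_width: 0.0129
```

Run:
```python
from h import *
look('w14');looktop('t14')
```

```text
t 23.3 tcp gf [-188.1 -138.3] z -0.0133 yaw 126.89 F [0.  0.  0.2] 0.012896888418742402
[ 237  109   90   90 2994] [-149.9  -98.7]
top [205 213   9  17  46] [153.6  -8.9]
top [273 217  15   6  32] [-50.3 -52.9]
top [231 219  28  26 241] [45.   1.8]
```

View pics/w14.png

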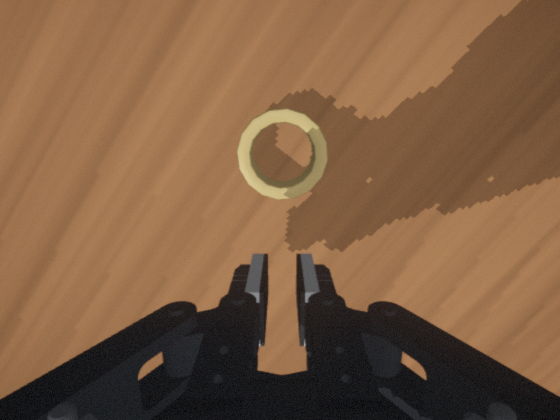

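Ring_a is dead ahead at (283,154).

Emit:
step_arm --pt "0 0 5 0 0 0" --pt "0 0 4 0 0 0" --pt "4 0 1.5 0 0 0" --pt "5 0 0 0 0 0" --pt "5 0 0 0 0 0" --pt "3 0 0 0 0 0" --pt "3 0 0 0 0 0" --pt "3 0 0 0 0 0" --pt "4 0 0 0 0 0" --pt "5 0 0 0 0 0" --pt "6 0 0 0 0 0" --pt "6 0 0 0 0 0" --pt "6 0 0 0 0 0" --pt "6 0 0 0 0 0" --pt "6 0 0 0 0 0" --pt "6 0 0 0 0 0" --pt "6 0 0 0 0 0" --pt "6 0 0 0 0 0" --pt "4 0 0 0 0 0" --pt "0 0 0 0 0 0"

```text
t: 25.4
tool_pos: [0.609, -0.0748, -0.0246]
orientation: [-0.0, 0.447, 0.895, -0.0]
wrist_force: [-0.4, -0.6, -0.5]
grip_width: 0.0133
```

Run:
```python
from h import *
look('w15')
```

```text
t 25.4 tcp gf [-130.   -76.3] z -0.0246 yaw 126.92 F [-0.4 -0.6 -0.5] 0.013343976476467151
[ 235  167   93   89 2998] [-107.6  -53.2]
```

View pics/w15.png

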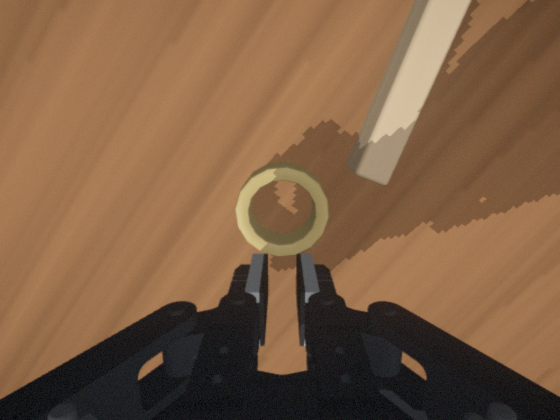

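Ring_a at (282,210) will clear the fence end at (365,178). Now the curve in.

Emit:
step_arm --pt "5 0 0 0 0 0" --pt "6 0 0 0 0 0" --pt "6 0 0 0 0 0" --pt "6 0 0 0 0 0" --pt "6 0 0 0 0 0" --pt "5 -1 0 0 0 0.03" --pt "5 -1.6 0 0 0 0.05" --pt "5 -1.6 0 0 0 0.05" --pt "5 -1.6 0 0 0 0.05" --pt "5 -1.6 0 0 0 0.05" --pt "5 -1.6 0 0 0 0.05" --pt "5 -1.6 0 0 0 0.05" --pt "5 -1.6 0 0 0 0.05" --pt "4 -1.6 0 0 0 0.05" --pt "0 0 0 0 0 0"

```text
t: 26.95
tool_pos: [0.5595, -0.0185, -0.0246]
orientation: [-0.0, 0.628, 0.779, -0.0]
wrist_force: [-1.1, -0.5, 0.3]
grip_width: 0.0128
```

Run:
```python
from h import *
look('w16')
```

```text
t 26.95 tcp gf [-83.1 -17.7] z -0.0246 yaw 102.25 F [-1.1 -0.5  0.3] 0.012848802230749487
[ 295    0  109   70 2612] [18.9 -2.8]
[ 236  167   92   89 2942] [-53.2  -5.4]
[  0 278  12  61 526] [-144.6   94.8]
```

View pics/w16.png

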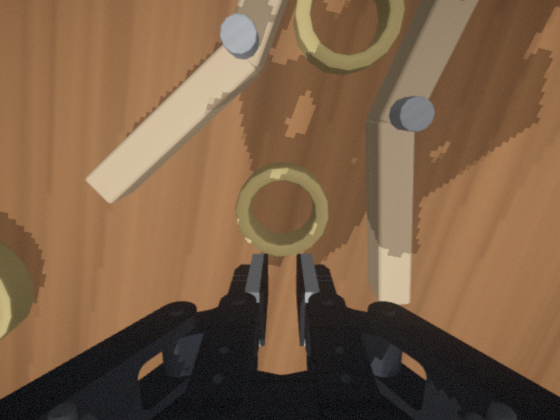

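Ring_a is at (282,210) in the funnel at about (-53,-5) mm. I'll finish the turn and then push straight.

Emit:
step_arm --pt "3.6 -1.6 0 0 0 0.0485" --pt "3.6 -1.6 0 0 0 0.0485" --pt "3.6 -1.6 0 0 0 0.0485" --pt "3.6 -1.6 0 0 0 0.0485" --pt "3.6 -1.6 0 0 0 0.0485" --pt "3.6 -1.6 0 0 0 0.0485" --pt "3.6 -1.6 0 0 0 0.0485" --pt "3.6 -1.6 0 0 0 0.0485" --pt "0 0 0 0 0 0"

```text
t: 27.9
tool_pos: [0.5461, 0.0092, -0.0246]
orientation: [0.0, 0.766, 0.643, 0.0]
wrist_force: [-0.3, 0.6, 0.5]
grip_width: 0.0128
```

Run:
```python
from h import *
look('w17')
```

```text
t 27.9 tcp gf [-58.3   0.3] z -0.0246 yaw 80.08 F [-0.3  0.6  0.5] 0.012779705094490577
[ 249    0   82   23 1079] [49.4 -1.6]
[ 233   24  103  110 3984] [26.5  0.3]
[ 236  167   92   89 2986] [-26.    1.2]
```

View pics/w17.png

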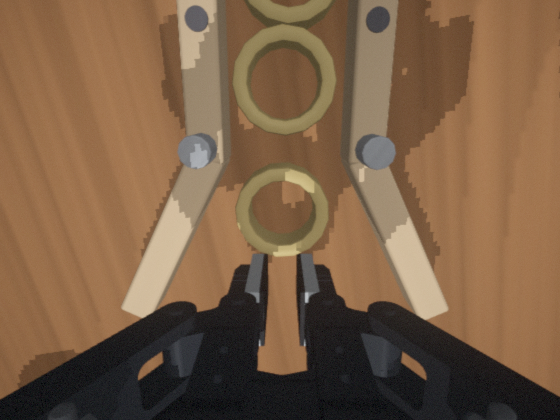

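Ring_a at (282,210) is lined up with the gate pins at x=197 and 376. I'll push it 52 mm.

Emit:
step_arm --pt "4 0 0 0 0 0" --pt "4 0 0 0 0 0" --pt "4 0 0 0 0 0" --pt "4 0 0 0 0 0" --pt "4 0 0 0 0 0" --pt "4 0 0 0 0 0" --pt "4 0 0 0 0 0" --pt "4 0 0 0 0 0" --pt "4 0 0 0 0 0" --pt "4 0 0 0 0 0" --pt "4 0 0 0 0 0" --pt "4 0 0 0 0 0" --pt "4 0 0 0 0 0" --pt "0 0 0 0 0 0" --pt "0 0 0 0 0 0"

```text
t: 29.45
tool_pos: [0.5551, 0.0603, -0.0246]
orientation: [-0.0, 0.766, 0.643, -0.0]
wrist_force: [0.6, 0.5, 0.0]
grip_width: 0.0129
```

Run:
```python
from h import *
look('w18')
```

```text
t 29.45 tcp gf [-6.4  0.3] z -0.0246 yaw 80.04 F [0.6 0.5 0. ] 0.012851496712475057
[ 239    0  109   57 2161] [95.7 -3. ]
[ 234   58  101  105 3818] [66.9  0.2]
[ 236  166   92   89 3072] [26.4  1.1]
```

View pics/w18.png

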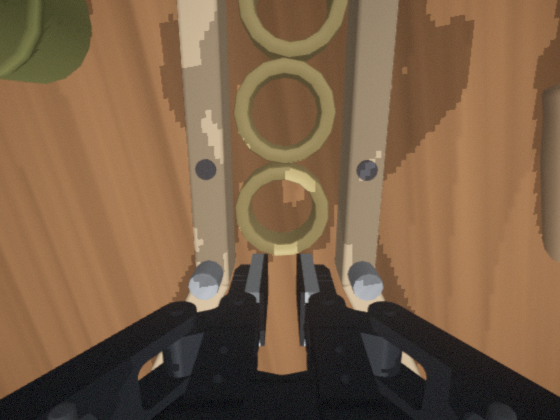

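All three are in line at about x=26, 67 and 106 mm. I'll withdraw upward and check.

Emit:
step_arm --pt "-4 0 0 0 0 0" --pt "-4 0 -10 0 0 0" --pt "0 0 -35 0 0 0" --pt "0 0 -40 0 0 0" --pt "-30 0 -40 0 0 0" --pt "-40 0 -40 0 0 0" --pt "-40 0 0 0 0 0" --pt "-40 0 0 0 0 0" --pt "-30 0 0 0 0 0" --pt "0 0 0 0 0 0" --pt "0 0 0 0 0 0" --pt "0 0 0 0 0 0"

```text
t: 30.7
tool_pos: [0.5233, -0.1199, 0.1361]
orientation: [0.0, 0.766, 0.643, 0.0]
wrist_force: [-0.0, -0.2, 0.4]
grip_width: 0.0127
```

Run:
```python
from h import *
s=state();print(s['t'],s['tool_pos'],s['wrist_force']);looktop('t19')
im=get_image('top');cv2.imwrite('pics/t19f.png',im[:,:,::-1])
a=cv2.imread('pics/top0.png')[:330];b=im[:330,:,::-1]
```

```text
30.7 [ 0.52331266 -0.11990915  0.13607404] [-0.03086626 -0.24268052  0.39187905]
top [218 217  41  28 316] [64.2  2.5]
top [207 252  21  18 285] [105.5  99.5]
top [293 276   7   9  33] [-128.  111.]
```

View pics/t19f.png

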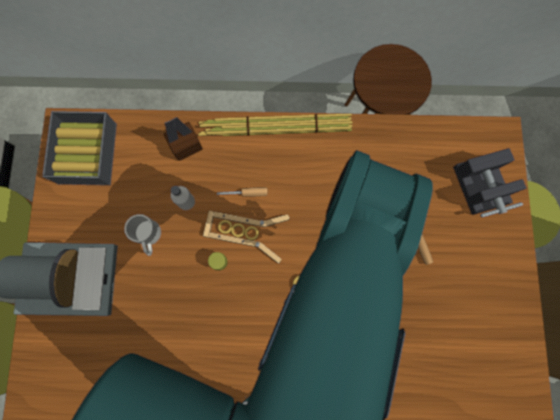

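View pics/t19.png

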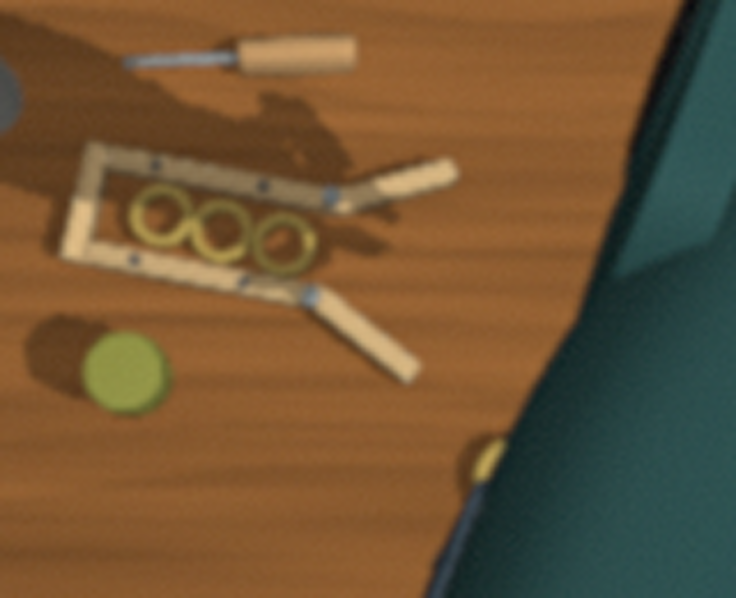

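The top view shows the three rings in single file at zoomed px (161,217), (221,232) and (284,244). The stub, awl and wide-ring edge are at their original pixels. I'll compute the final ring positions, check the force and hand in.

Run:
```python
from h import *
for U,V in ((161,217),(221,232),(284,244)): print(gf(ray('top',(U+.5)/4.6-.5+190,(V+.5)/4.6-.5+180,.016)))
print(state()['wrist_force'],state()['t'])
hand_in()
```

```text
[104.7  -0.5]
[65.3  1.7]
[24.5  1.6]
[ 0.45386042  0.67200296 -0.09250917] 30.8
the job is handed in; nothing more can be done
```

I pushed all three small rings through the gate one at a time (ring_b, then ring_c, then ring_a) and handed the job in at 30.8 s. They lie in single file in the slot.

**Final positions:** measured from the top camera just before hand-in, the ring centres are about 105, 65 and 24.5 mm past the gate line. All are within 2 mm of the slot's centre line. The wrist camera gave about 67 and 26 mm for the two nearest rings, which agrees to within 2 mm. It showed only part of the farthest ring. I judged that the rings lie flat from the pictures only.

**Other objects:** the stub and awl are at the same pixels as at the start, and the mug, glue bottle and visible part of the mallet look unmoved. In the last view the arm hid most of the mallet and wide ring. The edge of the wide ring that showed was where it started, and wrist views during the pushes found it in place.

**What disagreed:** the fingertips were really about 25 mm higher than the reported tool height. My first pass at ring_b therefore went over it without touching. I corrected this from the camera views and finger shadows, then pushed with the reported height at about -24 mm. Force readings taken after each move stayed near 1 N. The measured gate-to-stop length also came out at 146 mm rather than the stated 152 mm, so the gate line is good to about 4–6 mm. The last ring has about 8 mm to spare past the 16 mm limit.

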